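# Close the mini spinner and run a short spin

### The arm

A 7-joint arm with a two-finger parallel gripper is mounted at the origin on a cart in front of the work surface, level with it; the furniture and walls round the work are solid. World frame = base frame: x ahead of the robot, y to its left, z up, the work surface at z = 0. Lengths are in m, angles in rad, forces in N, time in s.
With the tool pointing down it reaches from about 0.425 to 0.95 m from the base axis. Payload 4.7 kg.
Tool frame: the origin (TCP) lies at the very end of the fingers, on their centre line; the grasp point (between the pads) lies r.pinch_z behind it (r.pinch_z is the distance from the TCP to the grasp point, in m); z points along the fingers, y is the line along which they close (so a half turn about z gives the same grasp; the last joint's range is limited). The gripper opens to 87 mm and grips with 3 to 60 N. Pads are 19 mm wide; open, the fingers measure 117 mm over their backs; the gripper's body (75 mm by 190 mm) begins 51 mm behind the grasp point.
Start: joints at [-1.266, 0.469, -0.049, 1.532, 0.024, 1.141, -0.082], TCP at [0.221, 0.638, 0.223] pointing down, gripper open.
Joint ranges: [-2.59, 2.59], [-0.33, 1.99], [-1.39, 1.29], [0.1, 2.45], [-1.04, 4.18], [0.21, 1.99], [-2.66, 2.66]. Speed limits (rad/s): [2.57, 2.57, 3.14, 3.14, 3.14, 3.14, 3.14].

### API

Orientations are given as a unit quaternion [w, x, y, z].
In Python, from station import r gives the robot as it stands.
- The arm moves only by the tool apply_moves, never from a script. Its argument "moves" is a list of rows, each a list of 7 numbers: the opening, from 0 (shut) to 1 (fully open), then the shift along the world's x, y, z in units of 40 mm (1.0 is 40 mm), then the turn, a rotation vector about the world's x, y, z in units of 6 degrees (1.0 is 6 degrees). In form: [[hand, tx, ty, tz, wx, wy, wz], ...]. A call has 1 to 5 rows; each row shifts and turns the commanded pose from where the row before left it; what a row does not reach is not made up. A row lasts 1/12 s, in which the tool goes at most 41.7 mm and 7.16 degrees, less where a joint would pass 70% of its speed; a pose out of reach is approached as far as the arm can. A call is refused whole if a number of a shift passes 1 or a number of a turn 1, either way. A call with a gripper value outside its range is refused whole. The fingers move at their own pace and stop on an object; the grip force is fixed at half the most. Time passes only in rows, so rows that do not move let the fingers close. It gives the time, the measured TCP pose, the force, the opening and the grip force at its end, in the units of the state.
- r.get_obs(): the state, without advancing time (a new reading comes with each control period).
- r.grab_frame(name): name is "side" or "top"; returns a dict with "frame" (480x640x3 uint8, blue, green, red), "vfov" (degrees; the focal length in pixels is half the picture's height over the tangent of half this angle, whatever the lens; pixels are square), "cx", "cy" (the principal point, pixels), "pose" (4x4, takes a point from camera to world coordinates). Camera axes: x right, y down, z forward; pixel columns grow to the right and rows downward; lengths in m; the calibration is good to about 2 mm. A picture is of the moment at which its call begins. There is no depth.
- r.sign_off(): hands the job in; it is judged then, once.
The state is a dict: "time_s": time; "qpos": joint angles; "qvel": joint speeds; "joint_torque": joint torques, N m; "position": TCP position; "orientation": TCP orientation; "contact_force": force on the tool from outside, world axes, zero at the start; "ft_torque": the same for the moment, N m; "finger_gap": finger opening in m; "gripper_force": force on a finger pad.
Only numpy, scipy, OpenCV 4.12 (cv2) and the standard library are available. Lean on these libraries where they do the work, as an engineer would, in place of code of your own. Each camera call takes 0.05 s, during which the arm holds its last target. There are 200 camera calls.

### The job

Give the white mini spinner a short test spin, using only the closed fingertips: push its open clear lid down until it is fully shut, then switch the orange power rocker on by pushing down its raised end with the white line, then press the green key all the way down and keep it pressed. The spin runs only while the green key is held, so finish while still holding it down. Leave the red key alone, and do not pick up or shift the pens and tubes lying around it.

Things in the scene. Friction and masses are not known exactly. Their poses are not given: they have to be found in the camera images.
- spinner: Mini spinner, fixed: white case 180 x 170 x 48 mm, origin under its centre, x from its front (controls) to its rear (hinge), y to its left. On the black deck at the front (top at 50 mm) the green key, red key and power rocker stand in a row along y, 58 mm ahead of the origin, at y = -54, 0, 54 mm; which is where varies. Rotor bowl at the rear
- lid (a joint): Clear lid's hinge, rad: 0 shut, 0.5 to 0.8 (front edge up) at the start; axis along the spinner's y, 78 mm behind its origin, 52 mm above the worktop. The lid is a flat-topped dish 98 mm across reaching 99 mm forward of the axis, its top 13 mm above the axis when shut, with blue rim and front tab (to 110 mm). Stiff hinge (0.07 Nm, about 2 N at the middle): stays where left, no latch
- lid_center (a point): Middle of the lid's outer top face, 50 mm in front of the hinge axis (it moves with the lid; 66 mm above the worktop when shut), marked by a blue disc 24 mm across
- lid_tab (a point): Front end of the lid's blue tab, upper side, 108 mm from the hinge axis
- power (a joint): Orange rocker, rad: 0 off, 0.36 fully on; tips about its middle, axis along the spinner's y, 64 mm above the worktop. Two facets 25 x 26 mm form a shallow V: off, the front facet (white line) slopes up to the front at 0.36 rad and the rear one is level; on, the front one is level at 64 mm. Takes 2 N at its end, stays where left. Grey frame 64 x 38 mm round it, top at 62 mm
- power_on_end (a point): Middle of the front facet's outer half (just by the white line), on its surface, 18 mm from the rocker's axis: push here, downward
- green_key (a joint): Travel of the green key, m: 0 up, 0.006 fully down. Spring key moving straight down, 1.5 N to start and 5 N fully down; it springs back when let go
- green_key_top (a point): Centre of the green key's round top, 28 mm across, 72 mm above the worktop when up; black housing 44 mm across and 62 mm high round it
- red_key (a joint): Travel of the red key (stop), m: the same build as the green key; not to be pressed
- red_key_top (a point): Centre of the red key's round top, 72 mm above the worktop
- red_pen: Loose red and white marker pen, 17 x 135 x 16 mm, lying left of the spinner; origin under its middle, long along its y
- white_pen: Loose white ball pen with black ends, 11 x 145 x 9 mm, lying left of the spinner; origin under its middle, long along its y
- yellow_tube: Loose 1.5 ml tube with yellow cap, 17 x 42 x 12 mm, lying right of the spinner; origin under its middle
- clear_tube: Loose 1.5 ml tube with clear cap, 17 x 42 x 12 mm, lying right of the spinner; origin under its middle

How it is judged:
By the outcome, as a careful person would: the job done as asked, in the order asked, and still so for the second after the job is handed in, while the arm keeps its last pose, push and grip.
It also fails if it takes over 38 s, if anything falls off the work surface, if the arm or the gripper's body presses on something with over 40 N, if the wrist force passes 120 N, or if a joint passes its speed limit or range.

## Working session

There is one attempt and no reset: what is moved stays moved. The work goes in short steps, Python scripts to look and compute and a tool call to move; the robot and the scene stay as the last step left them, time stands still between calls to the robot, and variables do not carry over. Pictures are saved under pics/ and viewed, at most 10 in all, crops included, and the job is handed in when it is done.

Besides the shell and the picture viewer there is one more tool, called after "Call:" in YAML: its name, and indented under it one key for each argument. apply_moves: Moves the arm, as the interface text tells. Its arguments: {"type":"object","properties":{"moves":{"type":"array"}},"required":["moves"]}

```bash
mkdir -p pics
cat > h.py <<'E'
import numpy as np, cv2
from station import r
def grab(n,save=None):
    f=r.grab_frame(n)
    if save: cv2.imwrite(f'pics/{save}.png',f['frame'])
    return f
def ray(f,u,v):
    F=f['frame'].shape[0]/2/np.tan(np.radians(f['vfov'])/2)
    P=np.array(f['pose']); d=P[:3,:3]@np.array([(u-f['cx'])/F,(v-f['cy'])/F,1]); return P[:3,3],d/np.linalg.norm(d)
def onz(f,u,v,z):
    o,d=ray(f,u,v); return o+d*(z-o[2])/d[2]
def tri(f1,p1,f2,p2):
    a,d=ray(f1,*p1); b,e=ray(f2,*p2)
    s=np.linalg.lstsq(np.c_[d,-e],b-a,rcond=None)[0]; p,q=a+s[0]*d,b+s[1]*e
    return (p+q)/2,np.linalg.norm(p-q)
E
python3 - <<'E'
from h import *
a=grab('top','t0');b=grab('side','s0')
for f in(a,b):print(f['vfov'],f['cx'],f['cy'],np.round(f['pose'],3).tolist())
o=r.get_obs();print(o['time_s'],o['position'],o['orientation'],o['contact_force'],o['finger_gap'],r.pinch_z)
E
```

```text
49.67197897362708 309.91086245056573 237.22259386718923 [[-0.016, -0.99, 0.137, 0.444], [-1.0, 0.018, 0.015, -0.143], [-0.017, -0.136, -0.991, 0.909], [0.0, 0.0, 0.0, 1.0]]
48.91791540996774 320.09158949795346 239.21395032867267 [[1.0, 0.017, 0.009, 0.566], [0.004, -0.633, 0.774, -0.777], [0.019, -0.774, -0.633, 0.629], [0.0, 0.0, 0.0, 1.0]]
0.1 [0.22095541 0.63724237 0.22159821] [-1.19446216e-04  1.66086058e-01  9.86110865e-01 -8.77301260e-04] [-0.73623403  0.52559438  0.24628502] 0.08693160242483444 0.0187
```

View pics/t0.png

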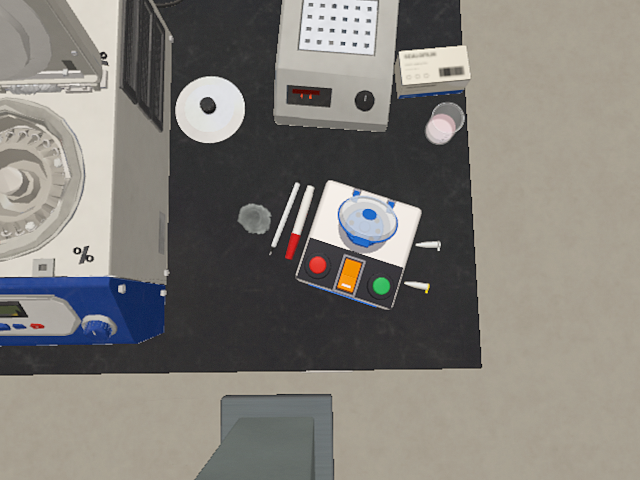

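View pics/s0.png

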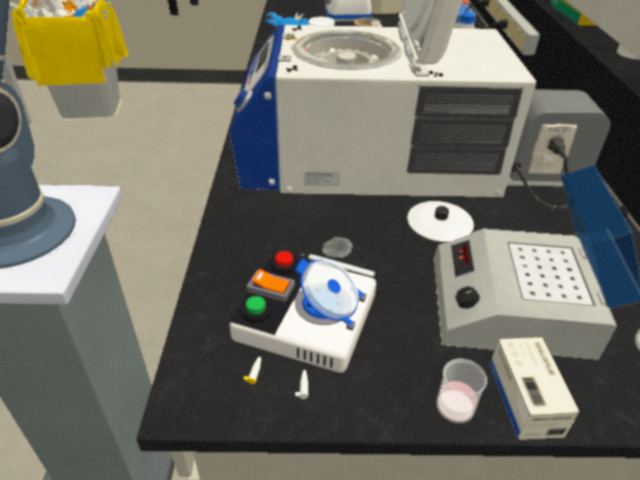

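The top view shows green (381,286), rocker (349,274), red (318,265) and lid disc (369,214). In the side view they are at (257,305), (271,282), (284,259) and (334,286). The big centrifuge stands between the start pose and the spinner.

```bash
cat >> h.py <<'E'
def blob(f,lo,hi,c,R):
    h=cv2.cvtColor(f['frame'],cv2.COLOR_BGR2HSV); m=cv2.inRange(h,lo,hi)
    w=np.zeros_like(m); cv2.circle(w,c,R,255,-1); m&=w
    n,l,s,ce=cv2.connectedComponentsWithStats(m)
    i=1+np.argmax(s[1:,4]); return ce[i],s[i,4]
G=((45,120,50),(75,255,255));RD=((0,150,80),(6,255,255));O=((8,150,100),(22,255,255));B=((100,150,80),(125,255,255))
E
python3 - <<'E'
from h import *
a=grab('top');b=grab('side')
R={}
for n,c,p,q,rr in(('green',G,(381,286),(257,305),18),('red',RD,(318,265),(284,259),16),('rock',O,(349,274),(271,282),25),('disc',B,(369,214),(334,286),9)):
    u,k=blob(a,*c,p,rr);v,k2=blob(b,*c,q,rr);R[n]=tri(a,u,b,v);print(n,u.round(1),k,v.round(1),k2,R[n][0].round(4),R[n][1].round(4))
d=(R['red'][0]-R['green'][0])[:2];print(np.linalg.norm(d),d,'yaw',np.degrees(np.arctan2(-d[0],d[1])))
# centrifuge: front top right corner, rear right top corner; footprint
print(tri(a,(118,280),b,(277,30)),tri(a,(165,345),b,(277,187)),onz(b,277,187,0),onz(b,505,193,0), onz(a,480,367,0),onz(a,0,373,0))
E
```

```text
green [380.8 285.5] 249 [255.3 304.6] 336 [ 0.4801 -0.2435  0.0684] 0.0013
red [317.2 264.5] 231 [283.9 258.3] 251 [ 0.5158 -0.1416  0.0689] 0.0012
rock [349.  274.6] 502 [270.5 281.7] 470 [ 0.4986 -0.193   0.0662] 0.0007
disc [368.9 213.8] 111 [333.6 285.6] 103 [ 0.5935 -0.2258  0.0919] 0.0011
0.10800139943555336 [0.035704   0.10192903] yaw -19.30448648650819
(array([0.48932026, 0.07307007, 0.3559012 ]), np.float64(0.022485019750970524)) (array([0.43770827, 0.11597267, 0.0341761 ]), np.float64(0.09838765282249971)) [0.48251421 0.16660523 0.        ] [0.96939799 0.15924534 0.        ] [ 0.34143464 -0.41528313  0.        ] [0.34323832 0.40873292 0.        ]
```

The spinner's yaw is about -19.3°, which the tool already matches, so no turn is needed. The lid is open about 0.6 rad. I'll rise first, then cross above the centrifuge's height.

Call:
apply_moves:
  moves:
    - [0,0,0,1,0,0,0]
    - [0,0,0,1,0,0,0]
    - [0,0,0,1,0,0,0]
    - [0,0,0,1,0,0,0]
    - [0,0,0,1,0,0,0]

```text
time_s: 0.62
position: [0.221, 0.6373, 0.4245]
orientation: [-0.0, 0.166, 0.986, -0.0]
contact_force: [0.3, 1.0, 1.1]
finger_gap: 0.0617
gripper_force: 0.0
```

Call:
apply_moves:
  moves:
    - [0,0,0,1,0,0,0]
    - [0,0.3,-0.9,0.2,0,0,0]
    - [0,0.4,-0.9,0,0,0,0]
    - [0,0.4,-0.9,0,0,0,0]
    - [0,0.4,-0.9,0,0,0,0]

```text
time_s: 1.03
position: [0.2815, 0.4922, 0.4705]
orientation: [0.0, 0.166, 0.986, 0.0]
contact_force: [0.5, 0.1, 0.1]
finger_gap: 0.0284
gripper_force: 0.0
```

Call:
apply_moves:
  moves:
    - [0,0.4,-0.9,0,0,0,0]
    - [0,0.4,-0.9,0,0,0,0]
    - [0,0.4,-0.9,0,0,0,0]
    - [0,0.4,-0.9,0,0,0,0]
    - [0,0.4,-0.9,0,0,0,0]

```text
time_s: 1.45
position: [0.3614, 0.3117, 0.4706]
orientation: [-0.0, 0.166, 0.986, 0.0]
contact_force: [0.3, -0.2, -0.3]
finger_gap: 0.0015
gripper_force: 0.0
```

Call:
apply_moves:
  moves:
    - [0,0.4,-0.9,0,0,0,0]
    - [0,0.4,-0.9,0,0,0,0]
    - [0,0.4,-0.9,0,0,0,0]
    - [0,0.4,-0.9,0,0,0,0]
    - [0,0.4,-0.9,0,0,0,0]

```text
time_s: 1.87
position: [0.4413, 0.1317, 0.4707]
orientation: [0.0, 0.166, 0.986, 0.0]
contact_force: [0.5, -0.2, 0.1]
finger_gap: 0.0006
gripper_force: 0.0
```

Call:
apply_moves:
  moves:
    - [0,0.4,-0.9,0,0,0,0]
    - [0,0.4,-0.9,0,0,0,0]
    - [0,0.4,-0.9,0,0,0,0]
    - [0,0.4,-0.9,-0.4,0,0,0]
    - [0,0.4,-0.9,-0.8,0,0,0]

```text
time_s: 2.28
position: [0.5196, -0.0423, 0.4308]
orientation: [0.003, 0.167, 0.986, 0.001]
contact_force: [0.8, 0.0, -0.6]
finger_gap: 0.0004
gripper_force: 0.0
```

Call:
apply_moves:
  moves:
    - [0,0.2,-0.6,-0.7,0,0,0]
    - [0,0.2,-0.7,-0.6,0,0,0]
    - [0,0.2,-0.7,-0.6,0,0,0]
    - [0,0.2,-0.7,-0.6,0,0,0]
    - [0,0.2,-0.7,-0.6,0,0,0]

```text
time_s: 2.7
position: [0.558, -0.1762, 0.3034]
orientation: [0.0, 0.166, 0.986, 0.0]
contact_force: [-0.2, 0.5, 0.5]
finger_gap: 0.0005
gripper_force: 0.0
```

Call:
apply_moves:
  moves:
    - [0,0.2,-0.7,-0.6,0,0,0]
    - [0,0.1,-0.3,-0.8,0,0,0]
    - [0,0,0,-0.8,0,0,0]
    - [0,0,0,0,0,0,0]

```text
time_s: 3.03
position: [0.5659, -0.2141, 0.2101]
orientation: [-0.006, 0.167, 0.986, 0.001]
contact_force: [-1.4, 1.2, -0.3]
finger_gap: 0.0007
gripper_force: 0.0
```

Run:
```python
from h import *
o=r.get_obs();print(o['time_s'],o['position'],o['orientation'],o['contact_force'])
t=grab('top');s=grab('side');cv2.imwrite('pics/p1.png',np.hstack([cv2.resize(t['frame'][130:350,250:470],(400,400)),cv2.resize(s['frame'][180:400,200:420],(400,400))]))
```

```text
3.0333 [ 0.56594315 -0.21414886  0.21011591] [-6.28840709e-03  1.67148027e-01  9.85911629e-01  5.02211738e-04] [-1.44191633  1.20999008 -0.29880411]
```

View pics/p1.png

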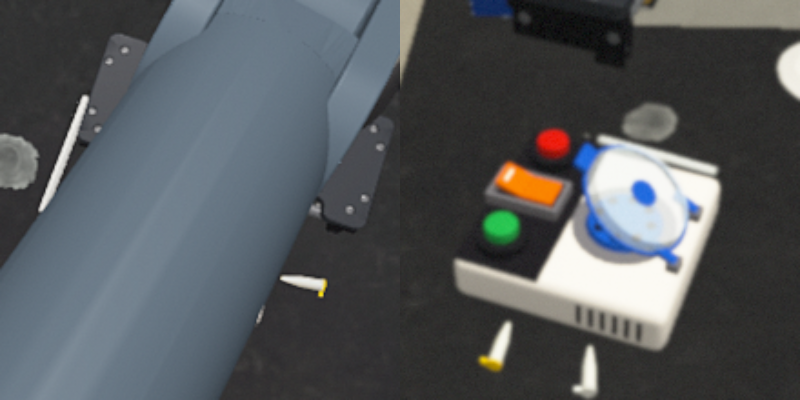

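The arm covers the top view. The side view shows the lid open and the gripper above the spinner. Next I descend onto the lid.

Call:
apply_moves:
  moves:
    - [0,0.1,-0.1,-0.8,0,0,0]
    - [0,0,0,-0.8,0,0,0]
    - [0,0,0,-0.3,0,0,0]
    - [0,0,0,-0.3,0,0,0]
    - [0,0,0,-0.2,0,0,0]

```text
time_s: 3.55
position: [0.575, -0.2187, 0.1215]
orientation: [0.001, 0.166, 0.986, 0.0]
contact_force: [0.9, -0.2, -0.1]
finger_gap: 0.0004
gripper_force: 0.0
```

Call:
apply_moves:
  moves:
    - [0,0,0,-0.2,0,0,0]
    - [0,0,0,-0.2,0,0,0]
    - [0,0,0,-0.2,0,0,0]
    - [0,0,0,-0.2,0,0,0]
    - [0,0,0,-0.1,0,0,0]

```text
time_s: 3.97
position: [0.5736, -0.2189, 0.0838]
orientation: [-0.0, 0.166, 0.986, 0.0]
contact_force: [-0.5, -0.2, 1.4]
finger_gap: 0.0
gripper_force: 0.5
```

Call:
apply_moves:
  moves:
    - [0,0,0,-0.2,0,0,0]
    - [0,0,0,-0.1,0,0,0]
    - [0,0,0,-0.1,0,0,0]
    - [0,0,0,0,0,0,0]

```text
time_s: 4.3
position: [0.5735, -0.2188, 0.0676]
orientation: [-0.001, 0.166, 0.986, 0.0]
contact_force: [-0.2, -0.5, -0.7]
finger_gap: 0.0005
gripper_force: 0.0
```

Call:
apply_moves:
  moves:
    - [0,0,0,-0.05,0,0,0]
    - [0,0,0,-0.05,0,0,0]
    - [0,0,0,0,0,0,0]

```text
time_s: 4.55
position: [0.5741, -0.2192, 0.0654]
orientation: [0.0, 0.166, 0.986, 0.0]
contact_force: [-2.3, 1.3, 4.1]
finger_gap: 0.0004
gripper_force: 2.5
```

Call:
apply_moves:
  moves:
    - [0,0,0,-0.05,0,0,0]
    - [0,0,0,0,0,0,0]
    - [0,0,0,0,0,0,0]

```text
time_s: 4.8
position: [0.5741, -0.2192, 0.0652]
orientation: [0.0, 0.166, 0.986, 0.001]
contact_force: [-5.7, 2.6, 16.5]
finger_gap: 0.0007
gripper_force: 8.1
```

Call:
apply_moves:
  moves:
    - [0,0,0,-0.05,0,0,0]
    - [0,0,0,0,0,0,0]
    - [0,0,0,0,0,0,0]

```text
time_s: 5.05
position: [0.5741, -0.2192, 0.0649]
orientation: [0.0, 0.166, 0.986, 0.001]
contact_force: [-10.1, 3.8, 27.8]
finger_gap: 0.0006
gripper_force: 13.9
```

The force climbs with no further travel, so the lid is on its stop. I'll lift off and go above the rocker's front end.

Call:
apply_moves:
  moves:
    - [0,0,0,0.6,0,0,0]
    - [0,0,0,0.7,0,0,0]
    - [0,-0.8,0.2,0.2,0,0,0]
    - [0,-0.8,0.3,0,0,0,0]
    - [0,-0.7,0.3,0,0,0,0]

```text
time_s: 5.47
position: [0.4809, -0.1874, 0.1214]
orientation: [0.001, 0.167, 0.986, -0.0]
contact_force: [0.0, -1.2, 0.1]
finger_gap: 0.0006
gripper_force: 0.0
```

Call:
apply_moves:
  moves:
    - [0,0,0,0,0,0,0]
    - [0,0,0,0,0,0,0]

```text
time_s: 5.63
position: [0.4811, -0.1864, 0.121]
orientation: [0.0, 0.166, 0.986, 0.001]
contact_force: [0.5, -0.2, -0.9]
finger_gap: 0.0001
gripper_force: 0.0
```

Run:
```python
from h import *
o=r.get_obs();print(o['time_s'],o['position'],o['contact_force'])
s=grab('side')
def proj(p):
    P=np.linalg.inv(np.array(s['pose']));c=P[:3,:3]@p+P[:3,3];F=240/np.tan(np.radians(s['vfov'])/2);return np.array([s['cx']+F*c[0]/c[2],s['cy']+F*c[1]/c[2]])
print('tcp px',proj(np.array(o['position'])))
w=O;h=cv2.cvtColor(s['frame'],cv2.COLOR_BGR2HSV);m=cv2.inRange(h,(0,0,190),(180,60,255))[255:300,245:295]
u,k=blob(s,(100,150,80),(125,255,255),(330,294),7);print('disc',u,k,'on z.066:',onz(s,*u,.066))
cv2.imwrite('pics/p2.png',cv2.resize(s['frame'][180:360,200:400],(800,600*18//20*20//15 if 0 else 600)))
```

```text
5.6333 [ 0.4811085  -0.18641765  0.12097894] [ 0.52057268 -0.16797002 -0.85556687]
tcp px [257.27870546 251.56611455]
disc [326.34782609 294.82608696] 46 on z.066: [ 0.58421378 -0.21891044  0.066     ]
```

View pics/p2.png

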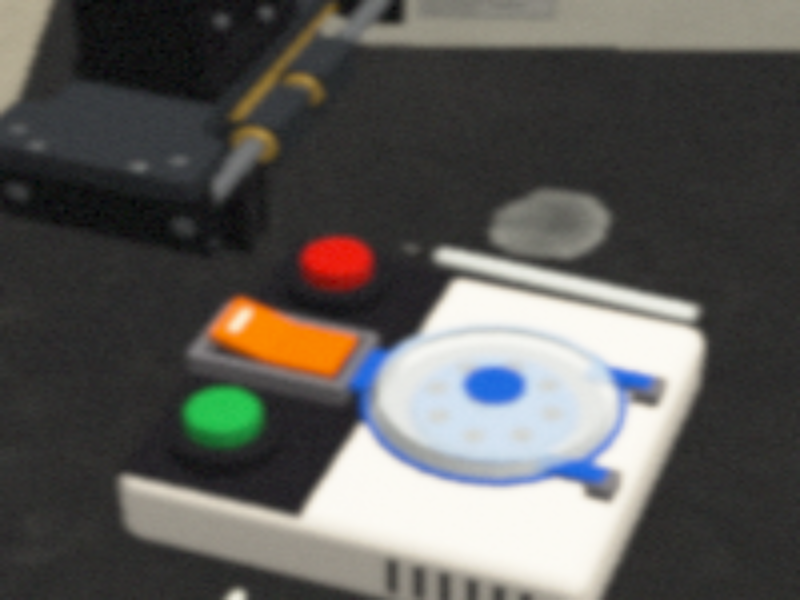

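The picture shows the lid lying flat, with the disc near (324,295). The closed fingertips are above the rocker's white-line end near (259,276). I push down now.

Call:
apply_moves:
  moves:
    - [0,0,0,-0.6,0,0,0]
    - [0,0,0,-0.4,0,0,0]
    - [0,0,0,-0.2,0,0,0]
    - [0,0,0,-0.1,0,0,0]
    - [0,0,0,0,0,0,0]

```text
time_s: 6.1
position: [0.4824, -0.1874, 0.068]
orientation: [-0.0, 0.166, 0.986, -0.0]
contact_force: [0.2, 0.3, 0.6]
finger_gap: 0.0005
gripper_force: 0.0
```

Call:
apply_moves:
  moves:
    - [0,0,0,-0.1,0,0,0]
    - [0,0,0,-0.05,0,0,0]
    - [0,0,0,0,0,0,0]

```text
time_s: 6.35
position: [0.4831, -0.1878, 0.0643]
orientation: [0.001, 0.166, 0.986, 0.0]
contact_force: [-2.0, 1.2, 10.0]
finger_gap: 0.0001
gripper_force: 5.2
```

Call:
apply_moves:
  moves:
    - [0,0,0,-0.05,0,0,0]
    - [0,0,0,0,0,0,0]
    - [0,0,0,0,0,0,0]

```text
time_s: 6.6
position: [0.4831, -0.1878, 0.0641]
orientation: [0.001, 0.166, 0.986, 0.001]
contact_force: [-7.5, 2.9, 27.4]
finger_gap: 0.0007
gripper_force: 13.5
```

Call:
apply_moves:
  moves:
    - [0,0,0,-0.05,0,0,0]
    - [0,0,0,0,0,0,0]
    - [0,0,0,0.5,0,0,0]
    - [0,0,0,0.6,0,0,0]
    - [0,0,0,0,0,0,0]

```text
time_s: 7.02
position: [0.4852, -0.1887, 0.1069]
orientation: [0.005, 0.166, 0.986, -0.0]
contact_force: [1.0, 0.5, 0.5]
finger_gap: 0.0005
gripper_force: 0.0
```

Run:
```python
from h import *
o=r.get_obs();print(o['time_s'],o['position'],o['contact_force'])
s=grab('side')
u,k=blob(s,*G,(256,305),18);print(u,k,onz(s,*u,.070))
cv2.imwrite('pics/p3.png',cv2.resize(s['frame'][225:360,220:400],(800,600),interpolation=2))
```

```text
7.0167 [ 0.48520295 -0.1887437   0.1069488 ] [1.00463044 0.45990348 0.46136388]
[255.27761194 304.50149254] 335 [ 0.48093433 -0.24481748  0.07      ]
```

View pics/p3.png

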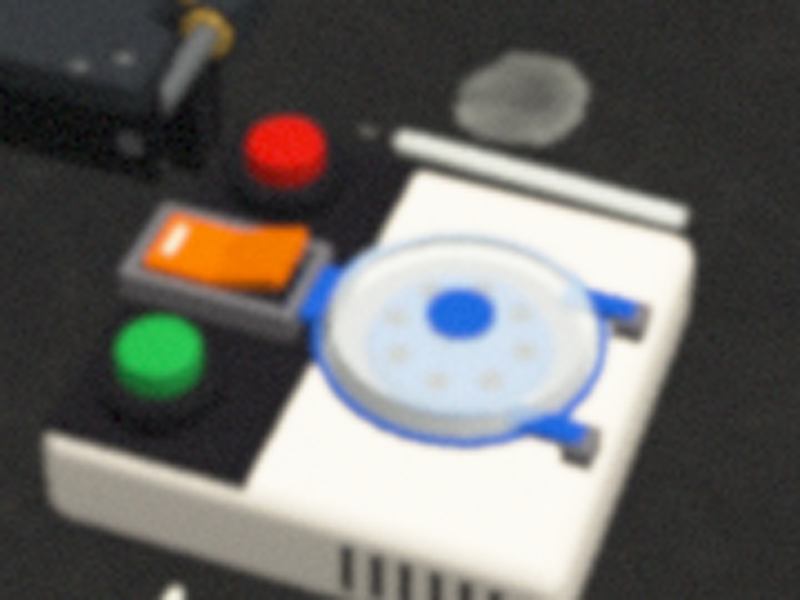

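The rocker is on: its front facet is level and its rear is raised. The lid stays shut. Next is the green key at about (0.4805, -0.244).

Call:
apply_moves:
  moves:
    - [0,-0.1,-0.7,0,0,0,0]
    - [0,0,-0.7,0,0,0,0]
    - [0,0,0,0,0,0,0]
    - [0,0,0,-0.6,0,0,0]
    - [0,0,0,-0.2,0,0,0]

```text
time_s: 7.48
position: [0.4771, -0.243, 0.0686]
orientation: [-0.001, 0.167, 0.986, 0.0]
contact_force: [-0.4, -0.5, 3.4]
finger_gap: 0.0006
gripper_force: 1.8
```

Call:
apply_moves:
  moves:
    - [0,0,0,-0.1,0,0,0]
    - [0,0,0,-0.1,0,0,0]
    - [0,0,0,-0.05,0,0,0]
    - [0,0,0,0,0,0,0]

```text
time_s: 7.82
position: [0.4774, -0.2431, 0.0656]
orientation: [-0.001, 0.166, 0.986, 0.002]
contact_force: [-14.1, 6.4, 48.1]
finger_gap: 0.0003
gripper_force: 23.8
```

The key is on its stop, but 48 N is harder than it needs. I'll ease off a little while keeping it fully down.

Call:
apply_moves:
  moves:
    - [0,0,0,0.05,0,0,0]
    - [0,0,0,0.05,0,0,0]
    - [0,0,0,0,0,0,0]
    - [0,0,0,0,0,0,0]

```text
time_s: 8.15
position: [0.4773, -0.243, 0.0662]
orientation: [-0.0, 0.166, 0.986, 0.001]
contact_force: [-4.7, 1.6, 16.2]
finger_gap: 0.0002
gripper_force: 8.2
```

Call:
apply_moves:
  moves:
    - [0,0,0,0,0,0,0]
    - [0,0,0,0,0,0,0]
    - [0,0,0,0,0,0,0]
    - [0,0,0,0,0,0,0]
    - [0,0,0,0,0,0,0]

```text
time_s: 8.57
position: [0.4773, -0.2431, 0.0662]
orientation: [-0.001, 0.166, 0.986, 0.001]
contact_force: [-5.6, 1.4, 16.8]
finger_gap: 0.0006
gripper_force: 8.3
```

Run:
```python
from h import *
s=grab('side');cv2.imwrite('pics/p4.png',cv2.resize(s['frame'][225:360,220:400],(800,600),interpolation=2))
```

```text
(no output)
```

View pics/p4.png

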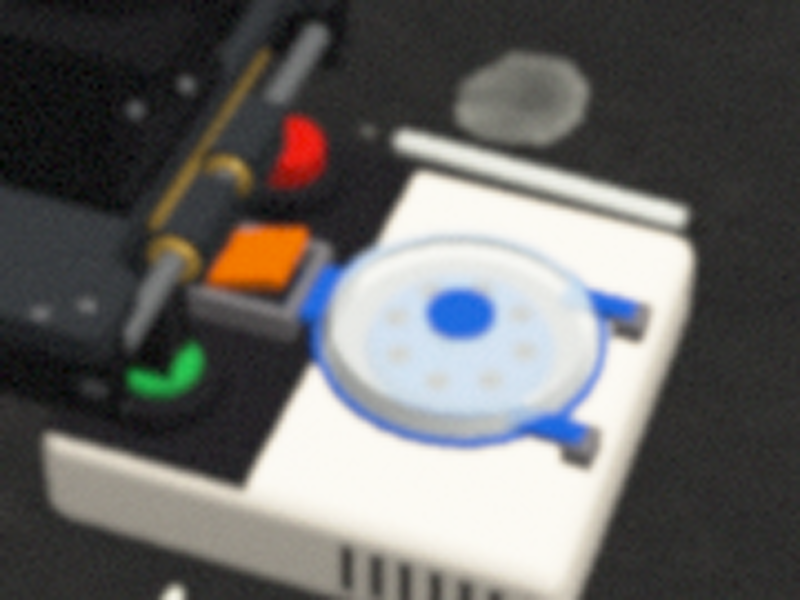

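The fingertips hold the green key down at z = 66 mm with 17 N, well over the 5 N it needs. The lid is shut, the rocker is on and the red key is untouched.

```bash
python3 -c "
from station import r
print(r.sign_off())"
```

```text
the job is handed in; nothing more can be done
None
```

The job is handed in: I shut the lid, switched the rocker on, and finished with the green key held fully down (about 17 N); the red key, pens and tubes were never touched.

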